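# Jack up the edge of a slit lamp and hold it there

### The arm

A 6-joint arm with a two-finger parallel gripper is mounted at the origin on the work surface. World frame = base frame: x ahead of the robot, y to its left, z up, the work surface at z = 0. Lengths are in m, angles in rad, forces in N, time in s.
With the tool pointing down it reaches from about 0.275 to 0.875 m from the base axis. Payload 12.5 kg.
Tool frame: the origin (TCP) lies at the very end of the fingers, on their centre line; the grasp point (between the pads) lies 19 mm behind it; x points along the fingers, y is the direction in which the jaws open and shut, and the axes are right-handed (so a half turn about x gives the same grasp; the last joint's range is limited). The gripper opens to 85 mm and grips with 20 to 120 N. Pads are 22 mm wide; open, the fingers measure 114 mm over their backs; the gripper's body (76 mm by 85 mm) begins 54 mm behind the grasp point. The pads swing forward as they close: fully open they stand 13 mm farther back than shut.
Start: joints at [1.133, 0.351, 1.652, -0, 1.139, -0.085], TCP at [0.19, 0.516, 0.231] pointing down, gripper open.
Joint ranges: [-2.75, 2.75], [-0.79, 2.1], [0.01, 2.65], [-1.57, 4.71], [0.07, 3.14], [-2.87, 2.87]. Speed limits (rad/s): [2.22, 2.22, 2.79, 3.14, 3.14, 3.14].

### API

Orientations are given as a 3x3 rotation matrix whose columns are the frame's x, y, z axes.
In Python, from bench import manip gives the robot as it stands. Calls block until the motion is done:
- manip.move_ptp(position, orientation): joint-space move of the TCP to a pose.
- manip.move_l(position, attitude=None, max_speed=0.15): straight line of the TCP; attitude=None keeps the orientation; max_speed is the mean speed in m/s.
- manip.move_j(angles): joint-space move.
- manip.set_gripper(opening, effort=None): opening from 0.0 (shut) to 1.0 (fully open); effort is the grip in N (None keeps the last); returns when the fingers have stopped.
- manip.dwell(seconds).
- manip.inverse_kinematics(position, orientation): joint angles nearest the present ones, or None.
- manip.grab_frame(name): name is "side" or "top"; returns (picture, depth): 384x512x3 uint8, red, green, blue; 384x512 float32, m along the optical axis (not along the pixel's ray), 0 where there is no reading.
- manip.get_calibration(name): a dict with "camera_matrix" (3x3 intrinsics, pixels), "R" (3x3) and "t" (3): a world point X has camera coordinates R X + t. Camera axes: x right, y down, z forward; pixel columns grow to the right and rows downward; lengths in m; the calibration is good to about 2 mm. A picture is of the moment at which its call begins. get_calibration takes no time and is no camera call.
A pose or a line that the arm cannot do raises manip.Unreachable and nothing moves.
- manip.sign_off(): hands the job in, once; it reports no verdict.
Trained networks look in the newest picture that a camera, given by its name, has taken for a name from the list of things; names that differ only in an ending like _2 or _b are one class to them, and where a whole thing is asked for, a point or a joint stands for the part that bears it (a point fixed in the world has none). Each returns a list of dicts, best first, with "confidence" (0 to 1); they miss things now and then, are a little off and sometimes report something else, mostly with a low value. They report only what shows in the picture. A call takes as long as a camera call.
- manip.look_for(camera, name): "at" ([x, y, z] in m, in world coordinates, good to about 4 mm: the middle of the surface that is visible of it).
Readings, each from a call of its own:
- manip.current_time(): time.
- manip.current_qpos(): joint angles.
- manip.current_joint_vel(): joint speeds.
- manip.current_joint_torque(): joint torques, N m.
- manip.current_ee_pos(): TCP position.
- manip.current_tcp_rot(): TCP orientation.
- manip.current_force(): force on the tool from outside, world axes, zero at the start.
- manip.current_ft_torque(): the same for the moment, N m.
- manip.current_grip_width(): opening from 0.0 (shut) to 1.0 (fully open).
Only numpy, scipy, OpenCV 4.12 (cv2) and the standard library are available. Lean on these libraries where they do the work, as an engineer would, in place of code of your own. Each camera call takes 0.05 s, during which the arm holds its last target.

### The job

A levelling foot of the slit lamp has to be changed. Stand the blue lever jack square to the base with its saddle centred under the orange-marked lift point, then pump its handle until that edge of the lamp is raised at least 6 mm. Finish while holding the handle pressed right down, so that the lamp stays up on the jack; the hand itself must not lift or lean on the lamp, and the other things on the table stay where they are.

Things in the scene. Friction and masses are not known exactly. Their poses are not given: they have to be found in the camera images.
- jack: Loose blue lever jack, 0.9 kg, 200 mm tall. Origin: underside of its foot plate below the column; x forward to toe and saddle, z up. Foot plate 225 x 80 x 5 mm (x -140 to +85 mm). Column 24 x 20 mm; on it slides a blue carriage 48 x 34 x 80 mm whose steel toe, 8 mm thick and 32 wide, reaches to x = +83 mm. Blue bracket (47 wide, 85 high) behind it holds the handle's pivot.
- jack_grip (a point): Centre of the black carry grip on top of the column, 175 mm above the jack's underside: a block 44 (jack's x) x 28 (jack's y) x 46 mm high, its top 198 mm above the underside; take it from above across the 28 mm. Its axes are the jack's.
- saddle (a point): Centre of the top of the round black saddle (32 mm across) on the toe: 65 mm in front of the column's axis, 18.5 mm above the jack's underside when jack_carriage is 0.
- jack_carriage (a joint): Rise of carriage and saddle, m, 0 to 0.032; starts at 0 to 0.005. A full down-stroke raises it 11 mm unloaded, 8 mm under the lamp, by a one-way clutch. Unloaded it stays up (12 N friction) as the handle returns; loaded, it sinks back as the handle is let up, until the lamp's feet stand, and the next stroke lifts from there. The saddle starts 10 to 16 mm below the lift point: 2 or 3 strokes.
- pump_handle (a joint): Pump handle's angle, rad: 0 fully raised (it slopes up backwards at 0.36 rad), 0.45 fully down at its stop. A spring raises it when let go. Pressing at the palm pad takes about 3 N unloaded, up to about 15 N while lifting the lamp. Pivot: 60 mm behind the column's axis, 70 mm above the jack's underside, axis along the jack's y.
- palm_pad (a point): Centre of the top of the black rubber palm pad at the handle's end, which is pressed down: 75 long x 36 mm wide, 150 mm from the pivot and 10 mm above the handle's centre line. About 132 mm above the table when raised, 66 mm when down. Its x axis points along the handle to the pivot.
- slit_lamp: Slit lamp, 8 kg, its far feet do not shift, 0.5 m tall. Origin: on the table under the middle of its off-white base, 340 (x) x 300 (y) mm, underside 38 mm and top 68 mm above the table, on four feet at x +-140, y +-125 mm. The +y side, 150 mm from the origin, has the lift point; what stands on the base begins 40 mm inside that edge.
- lift_pad (a point): Lift point: centre of the underside of a black rubber pad, 44 (lamp's x) x 36 (lamp's y) mm, under the base, 25 mm inside the middle of the +y edge, 34 mm above the table when the lamp stands on its feet. Its height tells how far the edge is raised.
- lift_mark (a point): Middle of the base's upper +y edge, 68 mm above the table, where the orange mark (40 mm wide, on the top and the side of the edge) shows the lift point.
- lamp_tilt (a joint): Tilt of the lamp about its two far feet, rad: 0 standing on four feet, grows as the marked edge rises (0.025 for each 6 mm at the lift point).
- new_foot: New levelling foot: black rubber disc 34 mm across with an upright steel stud, 42 mm tall. A bystander. Origin: middle of its underside.
- wrench: Steel open-ended wrench, 150 mm, lying. A bystander. Origin: middle of its underside.
- glasses_case: Blue spectacle case 160 x 62 x 42 mm. A bystander. Origin: middle of its underside.
- eye_drops: Small bottle, 28 mm across, 65 mm tall. A bystander. Origin: middle of its underside.
- penlight: Aluminium penlight, 135 mm long, 15 mm thick, lying. A bystander. Origin: middle of its underside.

How it is judged:
On the way, in this order (a step that is already met when the one before it is completed fails the run):
1. the jack stands flat on the table, square to the base, its saddle under the lift point (horizontal distance between saddle and lift_pad below 0.012 m and angle between the x axis of jack and the y axis of slit_lamp, either way round below 0.3 rad and angle between jack's own z axis and vertical below 0.06 rad and height (world z) of jack below 0.005 m), for 0.3 s.
2. the edge of the lamp is raised at least 6 mm on the jack (height (world z) of lift_pad above 0.04 m and contact force between jack and slit_lamp above 15 N), for 0.3 s.
At the end, for the whole second after the job is handed in: Robot still pressing the handle (over 2 N), past 0.38 rad; lift point raised 6 mm or more and resting on the jack (over 15 N), robot off the lamp; jack flat on the table, saddle within 12 mm of the lift point seen from above, square to the base within 0.3 rad (all of step 1 and all of step 2 and value of joint pump_handle above 0.38 rad and contact force between any of the fingers, the arm and jack above 2 N and contact force between each of the fingers, the arm and slit_lamp below 1 N); the arm keeps its last pose, push and grip.
It fails at once if the robot pushes or lifts the lamp itself (over 10 N) (contact force between any of the fingers, the arm and slit_lamp above 10 N).
It fails at once if the jack is tipped over (angle between jack's own z axis and vertical above 0.5 rad).
It fails at once if another thing on the table is moved by more than 30 mm (distance of any of new_foot, wrench, glasses_case, eye_drops, penlight from where it was at the start of the episode above 0.03 m).
It also fails if it takes over 72 s, if anything falls off the work surface, if the arm or the gripper's body presses on something with over 40 N, if the wrist force passes 120 N, or if a joint passes its speed limit or range.

## Working session

There is one attempt and no reset: what is moved stays moved. The work goes in short steps, each a Python script; the robot and the scene stay as the last script left them, time stands still between calls to the robot, and variables do not carry over. Pictures are saved under pics/ and viewed, and the job is handed in when it is done.

```bash
mkdir -p pics; ls; python3 - <<'E'
from bench import manip
import cv2,numpy as np
for c in ("side","top"):
    im,d=manip.grab_frame(c)
    cv2.imwrite(f"pics/{c}0.png",im[:,:,::-1]); np.save(f"pics/{c}0.npy",d)
    k=manip.get_calibration(c); print(c,k)
    for n in ["jack","jack_grip","saddle","palm_pad","slit_lamp","lift_mark","lift_pad","new_foot","wrench","glasses_case","eye_drops","penlight"]:
        print(n,[(np.round(r["at"],3).tolist(),round(r["confidence"],2)) for r in manip.look_for(c,n)][:2])
print(manip.current_time())
E
```

```text
pics
side {'camera_matrix': array([[404.72148964,   0.        , 249.02350408],
       [  0.        , 404.72148964, 190.56428775],
       [  0.        ,   0.        ,   1.        ]]), 'R': array([[ 0.72262478, -0.69104119,  0.0165982 ],
       [-0.50637065, -0.54555401, -0.66780206],
       [ 0.47053394,  0.47416548, -0.74415382]]), 't': array([-0.4477859 ,  0.33846149,  0.7950355 ])}
jack [([0.527, 0.236, 0.058], 0.92), ([0.751, 0.124, 0.007], 0.46)]
jack_grip [([0.532, 0.235, 0.063], 0.95), ([0.365, 0.201, 0.008], 0.72)]
saddle [([0.496, 0.229, 0.04], 0.62)]
palm_pad [([0.67, 0.252, 0.113], 0.87), ([0.578, -0.318, 0.144], 0.45)]
slit_lamp [([0.579, -0.315, 0.148], 0.95)]
lift_mark [([0.58, -0.314, 0.146], 0.91)]
lift_pad [([0.574, -0.316, 0.145], 0.71)]
new_foot [([0.747, -0.044, 0.014], 0.57), ([0.496, 0.229, 0.039], 0.52)]
wrench [([0.749, 0.124, 0.01], 0.77), ([0.363, 0.201, 0.011], 0.52)]
glasses_case [([0.744, 0.257, 0.036], 0.92)]
eye_drops [([0.404, -0.02, 0.038], 0.48)]
penlight [([0.365, 0.199, 0.01], 0.61)]
top {'camera_matrix': array([[365.10815595,   0.        , 254.3517
[... 206 characters left out ...]
846],
       [ 0.12533297, -0.00543153, -0.99209987]]), 't': array([-0.04824083,  0.58682757,  1.20011388])}
jack [([0.553, 0.245, 0.043], 0.87)]
jack_grip [([0.555, 0.247, 0.046], 0.64), ([0.366, 0.203, 0.013], 0.48)]
saddle [([0.477, 0.234, 0.023], 0.57)]
palm_pad [([0.673, 0.258, 0.114], 0.98)]
slit_lamp [([0.625, -0.262, 0.267], 0.74), ([0.746, 0.13, 0.011], 0.16)]
lift_mark [([0.629, -0.27, 0.266], 0.71), ([0.475, 0.238, 0.024], 0.17)]
lift_pad [([0.627, -0.263, 0.268], 0.77)]
new_foot []
wrench [([0.746, 0.132, 0.008], 0.66)]
glasses_case [([0.779, 0.261, 0.045], 0.81), ([0.476, 0.237, 0.02], 0.31)]
eye_drops [([0.415, -0.012, 0.043], 0.62)]
penlight [([0.362, 0.205, 0.015], 0.53)]
1.3
```

View pics/side0.png

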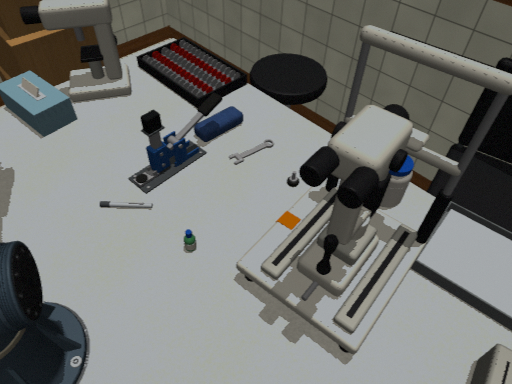

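View pics/top0.png

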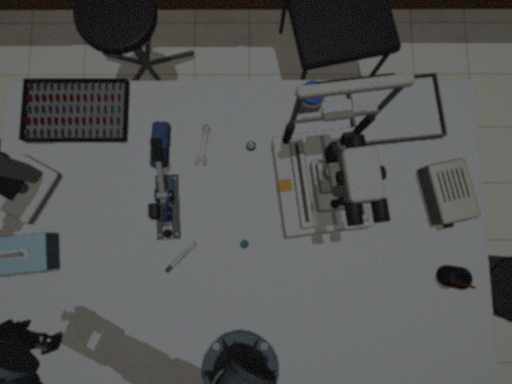

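The jack stands on the left with its toe towards the robot: grip at side (151,122), saddle at (141,178). The lamp's orange mark is at side (289,219) and top (285,185). The marked edge faces +y, so the jack has to turn about 90°. Next I'll measure it more exactly.

```bash
cat > h.py <<'E'
import numpy as np,cv2
from bench import manip
def cloud(c,tag):
    im,d=manip.grab_frame(c); cv2.imwrite(f"pics/{tag}.png",im[:,:,::-1])
    k=manip.get_calibration(c);K=k["camera_matrix"]
    v,u=np.mgrid[:384,:512]
    P=np.stack([(u-K[0,2])/K[0,0]*d,(v-K[1,2])/K[1,1]*d,d],-1)
    W=(P-k["t"])@k["R"]; W[d==0]=np.nan
    hsv=cv2.cvtColor(im,cv2.COLOR_RGB2HSV)
    return im,hsv,W
def zoom(im,name,r0,r1,c0,c1,s):
    cv2.imwrite(f"pics/{name}.png",cv2.resize(im[r0:r1,c0:c1,::-1],None,fx=s,fy=s,interpolation=cv2.INTER_CUBIC))
def report(n,W,m):
    p=W[m&np.isfinite(W[...,2])]
    print(n,len(p),"med",np.median(p,0).round(4),"min",np.percentile(p,3,axis=0).round(3),"max",np.percentile(p,97,axis=0).round(3))
    return p
E
python3 - <<'E'
from h import *
for c in("side","top"):
    im,hsv,W=cloud(c,c+"1")
    om=(hsv[...,0]>5)&(hsv[...,0]<20)&(hsv[...,1]>170)&(W[...,2]>0.03)&(W[...,2]<.09)
    om&=(W[...,1]<0)
    p=report(c+" orange",W,om)
    top=om&(abs(W[...,2]-.068)<.006); p=report(" top",W,top)
    # base edge: white base top points z~.068
    X,Y,Z=W[...,0],W[...,1],W[...,2]
    b=(abs(Z-.068)<.006)&(Y<-.05)&(Y>-.5)&(X>.35)&(X<.85)
    p=W[b][:,:2].astype(np.float32); r=cv2.minAreaRect(p); print(" base rect",r, len(p))
    # marked edge: for x bins, max y
    e=[]
    for x in np.arange(.42,.74,.02):
        q=p[abs(p[:,0]-x)<.01]
        if len(q)>3:e.append((x,np.percentile(q[:,1],96)))
    e=np.array(e);print(e.round(3).tolist(),np.polyfit(e[:,0],e[:,1],1))
    print(" x range",np.percentile(p[:,0],[1,99]))
    # grip
    J=(X>.38)&(X<.72)&(Y>.17)&(Y<.32)
    report(" grip",W,J&(Z>.19)&(Z<.206)&(X<.65))
    g=W[J&(Z>.16)&(Z<.206)&(X<.65)][:,:2].astype(np.float32); print(cv2.minAreaRect(g))
    for lo,hi in((.0035,.009),(.1,.14)):
        q=W[J&(Z>lo)&(Z<hi)&(X<.7)][:,:2].astype(np.float32); print(lo,len(q),cv2.minAreaRect(q))
zoom(im,"z1",110,250,130,310,4)
im,_,_=cloud("side","side2"); zoom(im,"z2",80,220,110,260,4)
E
```

```text
side orange 226 med [ 0.6026 -0.1502  0.069 ] min [ 0.585 -0.169  0.065] max [ 0.621 -0.129  0.072]
 top 223 med [ 0.6026 -0.1506  0.069 ] min [ 0.585 -0.169  0.066] max [ 0.621 -0.13   0.072]
 base rect ((0.6184061765670776, -0.2769584655761719), (0.3413330316543579, 0.3006814122200012), 6.783514499664307) 7339
[[0.44, -0.155], [0.46, -0.161], [0.48, -0.159], [0.5, -0.155], [0.52, -0.15], [0.54, -0.145], [0.56, -0.141], [0.58, -0.138], [0.6, -0.135], [0.62, -0.133], [0.64, -0.131], [0.66, -0.128], [0.68, -0.126], [0.7, -0.124], [0.72, -0.123]] [ 0.14255083 -0.22289623]
 x range [0.44169985 0.78260568]
 grip 153 med [0.5091 0.2446 0.1975] min [0.49  0.235 0.191] max [0.532 0.259 0.2  ]
((0.5117477774620056, 0.24708350002765656), (0.04438963159918785, 0.03121432103216648), 6.798939228057861)
0.0035 778 ((0.5404384136199951, 0.24493063986301422), (0.31895187497138977, 0.1489504724740982), 0.22253452241420746)
0.1 340 ((0.5999168753623962, 0.2561313211917877), (0.20067551732063293, 0.03593708202242851), 1.4474842548370361)
top orange 1 med [ 0.2896 -0.6937  0.0496] min [ 0.29  -0.694  0.05 ] max [ 0.29  -0.694  0.05 ]
  return _methods._mean(a, axis=axis, dtype=dtype,
  ret = um.true_divide(
Traceback (most recent call last):
  File "h.py", line 15, in report
    print(n,len(p),"med",np.median(p,0).round(4),"min",np.percentile(p,3,axis=0).round(3),"max",np.percentile(p,97,axis=0).round(3))
                                                       ~~~~~~~~~~~~~^^^^^^^^^^^^
IndexError: index -1 is out of bounds for axis 0 with size 0
```

```bash
python3 - <<'E'
from h import *
for c in("side","top"):
    im,hsv,W=cloud(c,c+"2")
    X,Y,Z=W[...,0],W[...,1],W[...,2]
    b=(abs(Z-.068)<.006)&(Y<-.05)&(Y>-.5)&(X>.35)&(X<.85)
    p=W[b][:,:2].astype(np.float32); print(c,"base",cv2.minAreaRect(p))
    J=(X>.38)&(X<.72)&(Y>.17)&(Y<.32)
    for lo,hi in((.188,.206),(.16,.206)):
        m=(J&(Z>lo)&(Z<hi)&(X<.57)); g=W[m][:,:2].astype(np.float32); print(" grip",len(g),cv2.minAreaRect(g),g.mean(0),W[m][:,2].max())
    # plate
    dark=(hsv[...,2]<120)
    q=W[J&(Z>.0)&(Z<.012)&dark&(X<.72)]
    print(" plate",len(q),cv2.minAreaRect(q[:,:2].astype(np.float32)))
    # handle line
    q=W[J&(Z>.09)&(Z<.15)&(X>.58)&(X<.72)]
    k=np.polyfit(q[:,0],q[:,1],1);print(" handle",len(q),k,q.min(0),q.max(0))
    if c=="top": zoom(im,"z1",110,250,130,310,4)
    else: zoom(im,"z2",80,220,110,260,4)
E
```

```text
side base ((0.6186102032661438, -0.27685701847076416), (0.3404204547405243, 0.3006962835788727), 6.864675998687744)
 grip 169 ((0.512033224105835, 0.24793507158756256), (0.04351063817739487, 0.02773992531001568), 7.016528129577637) [0.50997114 0.24468029] 0.20260419569537627
 grip 340 ((0.5114758014678955, 0.2471453845500946), (0.04509793594479561, 0.029682498425245285), 5.788339614868164) [0.508361  0.2417879] 0.20260419569537627
 plate 924 ((0.5416563749313354, 0.2600935101509094), (0.3432571589946747, 0.12614615261554718), 9.852964401245117)
 handle 348 [0.01080773 0.24836643] [0.60084358 0.24015154 0.0900588 ] [0.71994931 0.2780875  0.13976281]
top base ((0.6172220706939697, -0.2738642692565918), (0.33924469351768494, 0.29467132687568665), 7.400082111358643)
 grip 146 ((0.5103316307067871, 0.24908442795276642), (0.04172308370471001, 0.028252732008695602), 2.621149778366089) [0.5096958 0.2477271] 0.20216699043690534
 grip 186 ((0.509619951248169, 0.24884766340255737), (0.0430719368159771, 0.02869032323360443), 2.0599582195281982) [0.50934553 0.24558994] 0.20216699043690534
 plate 1764 ((0.5498003959655762, 0.24501696228981018), (0.14975985884666443, 0.33803728222846985), 89.94847106933594)
 handle 302 [0.0552058  0.22086576] [0.60242532 0.24173407 0.09008571] [0.71991065 0.27897791 0.13853217]
```

View pics/z1.png

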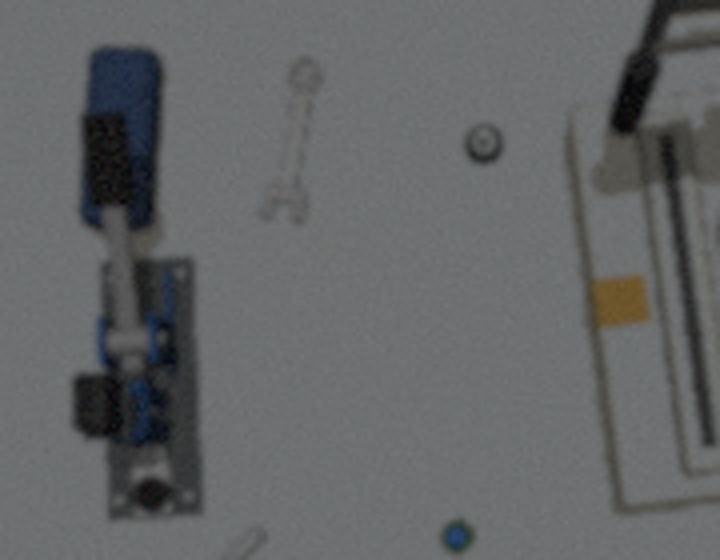

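View pics/z2.png

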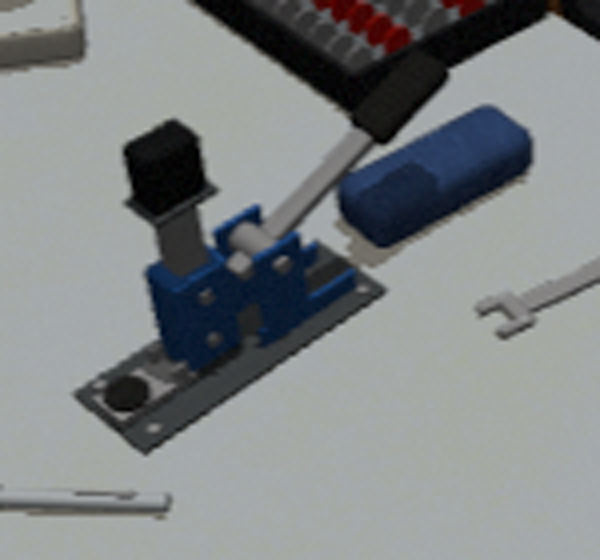

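The top zoom shows the foot plate corners at about (107,262), (193,258), (203,513) and (110,518). The handle overhangs the blue case, so I'll lift the jack straight up first.

```bash
python3 - <<'E'
from h import *
def ray(c,u,v,z):
    k=manip.get_calibration(c);d=np.linalg.inv(k["camera_matrix"])@[u,v,1]
    o=-k["R"].T@k["t"];w=k["R"].T@d
    return (o+w*(z-o[2])/w[2])[:2]
T=[ray("top",130+u/4,110+v/4,.005) for u,v in((107,262),(193,258),(203,513),(110,518))]
print(np.round(T,4).tolist())
T=np.array(T);d=(T[2]+T[3]-T[0]-T[1])/2;print(np.degrees(np.arctan2(d[1],d[0])),np.linalg.norm(d)); u=d/np.linalg.norm(d)
c=T.mean(0);print("origin",c+u*.0275)
S=[ray("side",110+u/4,80+v/4,.005) for u,v in((75,396),(147,453),(386,290))]
S=np.array(S);print(S); d=S[1]-S[2];print(np.degrees(np.arctan2(d[1],d[0])),np.linalg.norm(d));u=d/np.linalg.norm(d)
print("origin",(S[0]+S[1])/2-.085*u, "saddle top",ray("top",130+152/4,110+492/4,.02),ray("side",110+127/4,80+392/4,.02))
E
```

```text
[[0.6448, 0.2904], [0.6482, 0.2155], [0.4274, 0.2019], [0.4234, 0.2811]]
-177.04677922678366 0.22143986274839847
origin [0.50848893 0.24579215]
[[0.42448208 0.27912282]
 [0.43088597 0.20108952]
 [0.65180138 0.21626104]]
-176.07133952341815 0.22143575819791808
origin [0.51248429 0.24592989] saddle top [0.44516509 0.2424391 ] [0.44688234 0.24407711]
```

```bash
cat >> h.py <<'E'
def R(a): # tool down, tool y at world angle a (deg)
    a=np.radians(a); x=np.array([0,0,-1.]); y=np.array([np.cos(a),np.sin(a),0]); return np.stack([x,y,np.cross(x,y)],1)
LY=6.86
ly=np.array([-np.sin(np.radians(LY)),np.cos(np.radians(LY))])
LC=np.array([0.6184,-0.2765]); PAD=LC+.125*ly
JT=PAD+.065*ly   # target of jack origin
JX0=183.5; JX1=LY-90+360
G0=np.array([.511,.247])
E
python3 - <<'E'
from h import *
print(PAD,JT)
for s in(-90,90):
    print(s)
    for n,p,z,a in(("pre",G0,.26,JX0+s),("g",G0,.16,JX0+s),("lift",G0,.27,JX0+s),("stand",JT+.1*ly,.27,JX1+s),("low",JT+.1*ly,.163,JX1+s),("put",JT,.16,JX1+s),("pump",JT+.2*ly,.066,JX1+s)):
        q=manip.inverse_kinematics([*p,z],R(a)); print(n,None if q is None else np.round(q,2))
im,hsv,W=cloud("side","s3")
m=(W[...,2]>.09)&(W[...,1]>-.22)&(W[...,1]<-.0)&(W[...,0]>.4)&(W[...,0]<.9)
print(m.sum(), W[m].min(0) if m.any() else"",W[m].max(0) if m.any() else "")
E
```

```text
[ 0.60346953 -0.15239488] [ 0.59570569 -0.08786022]
-90
pre [ 0.37  0.36  1.57 -0.    1.21 -1.26]
g [ 0.37  0.46  1.67 -0.    1.   -1.26]
lift [ 0.37  0.35  1.56 -0.    1.24 -1.26]
stand None
low None
put [-0.22  0.52  1.58 -0.    1.04  2.8 ]
pump None
90
pre [ 0.37  0.36  1.57 -0.    1.21  1.88]
g [ 0.37  0.46  1.67 -0.    1.    1.88]
lift [ 0.37  0.35  1.56 -0.    1.24  1.88]
stand [-0.06  0.38  1.51 -0.    1.25 -0.18]
low [-0.06  0.49  1.63 -0.    1.03 -0.18]
put [-0.22  0.52  1.58 -0.    1.04 -0.34]
pump [ 0.11  0.62  1.69 -0.    0.83 -0.01]
1949 [ 0.46691197 -0.21998362  0.09000203] [ 0.77869318 -0.14287003  0.49458387]
```

```bash
python3 - <<'E'
from h import *
a=JX0+90
manip.move_ptp([*G0,.26],R(a))
manip.move_l([*G0,.16])
manip.set_gripper(0.0,100)
print(manip.current_grip_width(),manip.current_force())
p=manip.current_ee_pos()
manip.move_l([p[0],p[1],.19],max_speed=.06)
print(manip.current_force(),manip.current_ft_torque(),manip.current_time())
im,_,_=cloud("side","s4"); zoom(im,"z4",60,240,60,260,3)
E
```

```text
0.314516367441985 [-1.73324994  3.74357994  4.27104941]
[-0.90009138  0.87077985 -9.3815408 ] [-0.00163882  0.31064936 -0.00748811] 5.2917
```

View pics/z4.png

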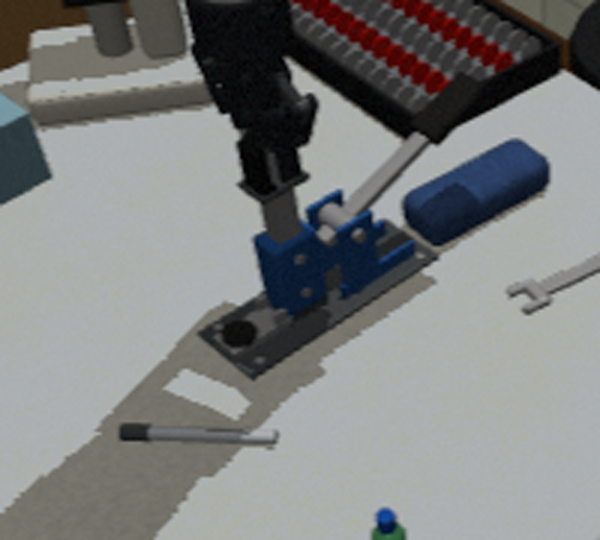

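The jack is lifted cleanly by the grip and looks about level. I'll carry it to the standoff.

```bash
python3 - <<'E'
from h import *
p=manip.current_ee_pos()
manip.move_l([p[0],p[1],.27])
manip.move_ptp([*(JT+.1*ly),.27],R(JX1+90))
manip.move_l([*(JT+.1*ly),.18])
manip.move_l([*(JT+.1*ly),.166],max_speed=.05)
print(manip.current_force(),manip.current_time())
im,_,_=cloud("side","s5"); zoom(im,"z5",100,300,130,380,3)
im,_,_=cloud("top","t5"); zoom(im,"zt5",110,250,180,340,4)
E
```

```text
[ 0.27048668  0.39049039 -8.67576997] 9.0
```

View pics/z5.png

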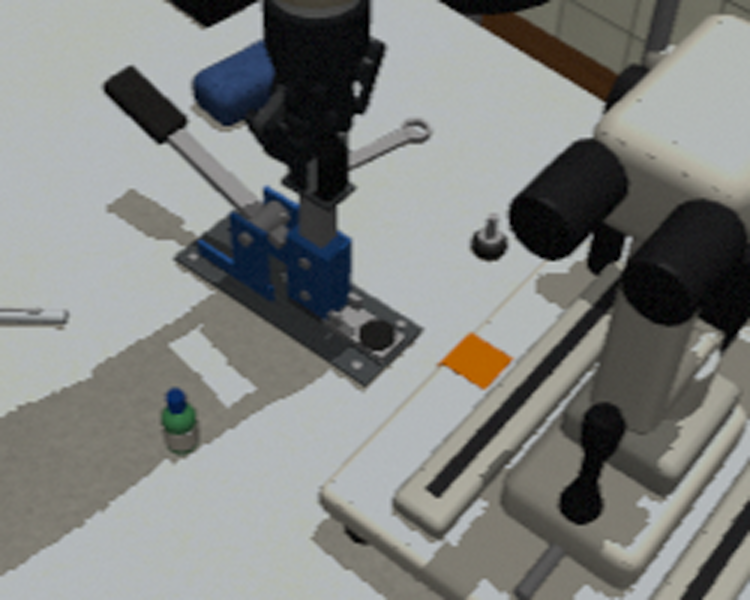

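View pics/zt5.png

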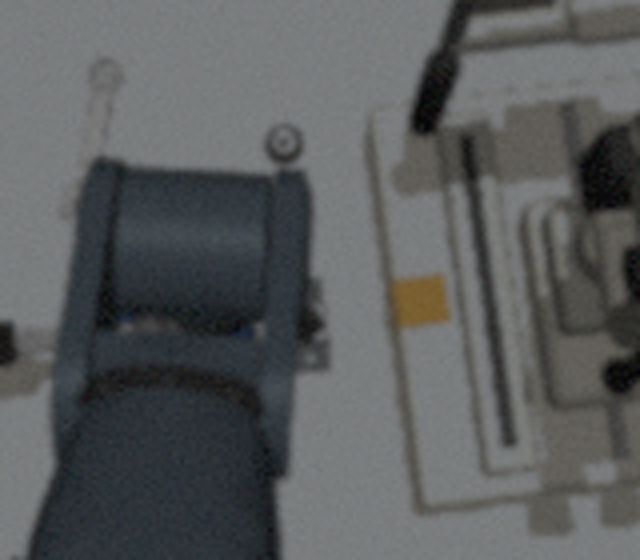

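```bash
python3 - <<'E'
from h import *
def ray(c,u,v,z):
    k=manip.get_calibration(c);d=np.linalg.inv(k["camera_matrix"])@[u,v,1]
    o=-k["R"].T@k["t"];w=k["R"].T@d
    return (o+w*(z-o[2])/w[2])[:2]
for z in(.024,.028): print("saddle",ray("side",130+377/3,100+333/3,z),"expected",JT+.035*ly)
C=[ray("side",130+u/3,100+v/3,.011) for u,v in((422,330),(367,384),(176,258))]
print(np.array(C)); d=C[1]-C[2]; print(np.degrees(np.arctan2(d[1],d[0])),JX1-360,np.linalg.norm(d))
print([(np.round(r["at"],4),r["confidence"]) for r in manip.look_for("side","saddle")])
for c in("side","top"):
    im,hsv,W=cloud(c,c+"6"); X,Y,Z=W[...,0],W[...,1],W[...,2]
    for zl,zh in((.09,.2),(.2,.3),(.3,.4),(.4,.6)):
        m=(Z>zl)&(Z<zh)&(Y<-.14)&(Y>-.45)&(X>.4)&(X<.9)
        if m.sum()>5:
            q=W[m]
            for x0 in np.arange(.4,.85,.05):
                s=q[(q[:,0]>=x0)&(q[:,0]<x0+.05)]
                if len(s)>3: print(c,zl,round(x0,2),"ymax",s[:,1].max().round(3),end="; ")
            print()
    m=(Y>-.14)&(Z>.2)&(Z<.8)&(Y<.15)&(X>.45); 
    for zl in np.arange(.2,.8,.1):
        s=W[m&(Z>=zl)&(Z<zl+.1)]
        if len(s)>3: print(c,"arm z",zl.round(1),s.min(0).round(3),s.max(0).round(3))
E
```

```text
saddle [ 0.59150121 -0.05334561] expected [ 0.59152516 -0.05311078]
saddle [ 0.58915128 -0.05558468] expected [ 0.59152516 -0.05311078]
[[ 0.62997031 -0.07021372]
 [ 0.55490682 -0.07941085]
 [ 0.52674084  0.1407952 ]]
-82.71102531355949 -83.13999999999999 0.2220000528017331
[(array([ 0.5832, -0.0139,  0.0458]), 0.7), (array([ 0.7482, -0.0452,  0.0107]), 0.7)]
side 0.09 0.45 ymax -0.199; side 0.09 0.5 ymax -0.199; side 0.09 0.55 ymax -0.19; side 0.09 0.6 ymax -0.186; side 0.09 0.65 ymax -0.18; side 0.09 0.7 ymax -0.143; side 0.09 0.75 ymax -0.166; 
side 0.2 0.5 ymax -0.282; side 0.2 0.55 ymax -0.278; side 0.2 0.6 ymax -0.293; side 0.2 0.65 ymax -0.291; side 0.2 0.7 ymax -0.151; side 0.2 0.75 ymax -0.149; 
side 0.3 0.5 ymax -0.282; side 0.3 0.55 ymax -0.28; side 0.3 0.7 ymax -0.15; side 0.3 0.75 ymax -0.148; side 0.3 0.8 ymax -0.28; 
side 0.4 0.45 ymax -0.26; side 0.4 0.5 ymax -0.258; side 0.4 0.55 ymax -0.242; side 0.4 0.6 ymax -0.254; side 0.4 0.65 ymax -0.268; side 0.4 0.7 ymax -0.144; side 0.4 0.75 ymax -0.142; 
side arm z 0.2 [ 0.519 -0.115  0.2  ] [1.8   0.028 0.3  ]
side arm z 0
[... 385 characters left out ...]
5 ymax -0.274; top 0.2 0.6 ymax -0.266; top 0.2 0.65 ymax -0.259; top 0.2 0.7 ymax -0.143; top 0.2 0.75 ymax -0.141; 
top 0.3 0.5 ymax -0.258; top 0.3 0.55 ymax -0.253; top 0.3 0.6 ymax -0.25; top 0.3 0.65 ymax -0.266; top 0.3 0.7 ymax -0.148; top 0.3 0.75 ymax -0.147; top 0.3 0.8 ymax -0.29; 
top 0.4 0.45 ymax -0.258; top 0.4 0.5 ymax -0.256; top 0.4 0.55 ymax -0.24; top 0.4 0.6 ymax -0.249; top 0.4 0.65 ymax -0.263; top 0.4 0.7 ymax -0.141; top 0.4 0.75 ymax -0.14; 
top arm z 0.2 [ 0.548 -0.005  0.214] [0.558 0.    0.3  ]
top arm z 0.3 [ 0.541 -0.008  0.301] [0.552 0.032 0.39 ]
top arm z 0.4 [ 0.455 -0.054  0.411] [0.632 0.076 0.5  ]
top arm z 0.5 [ 0.45  -0.047  0.5  ] [0.562 0.08  0.58 ]
```

The saddle and yaw match the plan to about 1–2 mm and 0.5°, and the arm clears the lamp head and the chin-rest post. I'll slide it in and set it down.

```bash
python3 - <<'E'
from h import *
manip.move_l([*(JT+.1*ly),.1635],max_speed=.03)
print(manip.current_force())
for s in(.06,.03,.0):
    manip.move_l([*(JT+s*ly),.1635],max_speed=.06); print(s,manip.current_force().round(2))
for z in (.162,.161,.160,.1595):
    manip.move_l([*JT,z],max_speed=.02); f=manip.current_force(); print(z,f.round(2))
    if f[2]>-2: break
im,_,_=cloud("side","s7"); zoom(im,"z7",100,300,130,380,3)
print(manip.current_time(),manip.current_ee_pos())
E
```

```text
[ 0.17535591 -0.02436196 -9.19159214]
0.06 [ 0.1   0.49 -9.16]
0.03 [-0.09  0.24 -8.74]
0.0 [-0.05  0.79 -8.73]
0.162 [-0.4  -0.11 -8.99]
0.161 [ 0.41  0.23 -9.77]
0.16 [-2.16 -3.2  -3.56]
0.1595 [-3.51 -3.66  5.31]
12.6667 [ 0.5959616  -0.08820704  0.16038803]
```

View pics/z7.png

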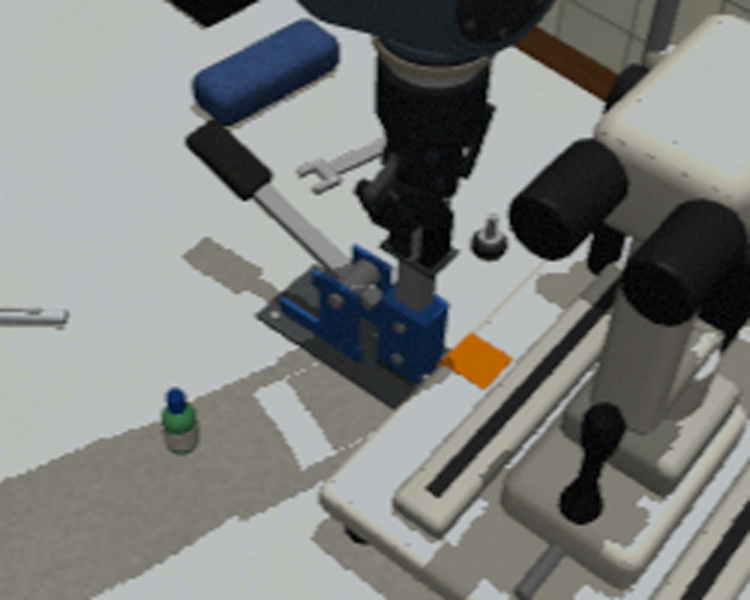

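The jack is down with its toe under the orange mark. I'll release it, back off and check the pose.

```bash
python3 - <<'E'
from h import *
manip.set_gripper(1.0)
p=manip.current_ee_pos(); manip.move_l([p[0],p[1],.24])
b=JT+.2*ly
manip.move_l([*b,.24],max_speed=.2)
manip.set_gripper(0.0)
im,hsv,W=cloud("side","s8"); zoom(im,"z8",100,300,130,380,3)
X,Y,Z=W[...,0],W[...,1],W[...,2]
m=(Z>.188)&(Z<.206)&(abs(X-JT[0])<.05)&(abs(Y-JT[1])<.05)
print("grip",m.sum(),cv2.minAreaRect(W[m][:,:2].astype(np.float32)),"want",JT)
print([(np.round(r["at"],4),r["confidence"]) for r in manip.look_for("side","palm_pad")],JT+.197*ly)
print([(np.round(r["at"],4),r["confidence"]) for r in manip.look_for("side","lift_mark")])
print(manip.current_time(),manip.current_force())
E
```

```text
grip 226 ((0.5953012704849243, -0.08894803375005722), (0.029021399095654488, 0.04392499849200249), 5.90379524230957) want [ 0.59570569 -0.08786022]
[(array([0.5771, 0.0639, 0.1137]), 0.68)] [0.57217527 0.10772946]
[(array([ 0.5778, -0.3118,  0.1444]), 0.83)]
16.0167 [-0.1506968   0.53682529 -0.38707906]
```

View pics/z8.png

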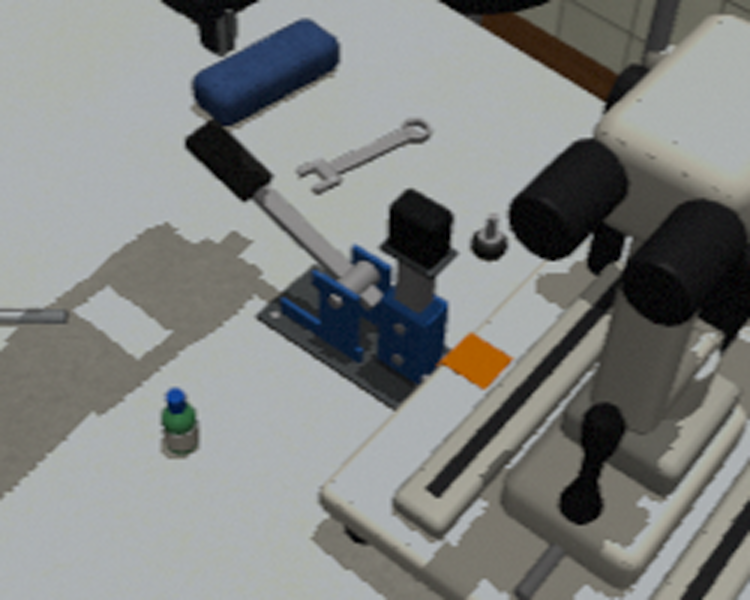

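The grip is within about 1 mm of the target. Now the pumping, along the pad's arc with force monitoring.

```bash
cat >> h.py <<'E'
JO=np.array([.5955,-.0885])
def arc(t,dz=0):
    a=.36-t; b=.06+.15*np.cos(a)-.01*np.sin(a); z=.07+.15*np.sin(a)+.01*np.cos(a)
    return [*(JO+b*ly),z+dz]
def stroke(ts,fmax,dz=0,sp=.06):
    for t in ts:
        manip.move_l(arc(t,dz),max_speed=sp); f=manip.current_force(); print(round(float(t),3),f.round(1),end=" ")
        if f[2]>fmax: print("STOP");break
    print()
E
python3 - <<'E'
from h import *
manip.move_l(arc(0,.03),max_speed=.15)
stroke([0,.08,.16,.24,.32,.38,.42,.45],11)
print(manip.current_ee_pos(),arc(.45),manip.current_time())
im,hsv,W=cloud("side","s9"); zoom(im,"z9",100,300,130,380,3)
E
```

```text
0.0 [-1.6 -1.8  3. ] 0.08 [ 1.1 -2.8  2.3] 0.16 [-0.4 -0.9  3.6] 0.24 [ 0.  -2.   3.9] 0.32 [-0.7 -1.   4.3] 0.38 [1.  1.  4.4] 0.42 [0.8 0.5 4.8] 0.45 [0.5 1.4 5.2] 
[0.57065953 0.12042495 0.06707599] [np.float64(0.5703819746159606), np.float64(0.12028621116689184), np.float64(0.06647774495041829)] 19.5333
```

View pics/z9.png

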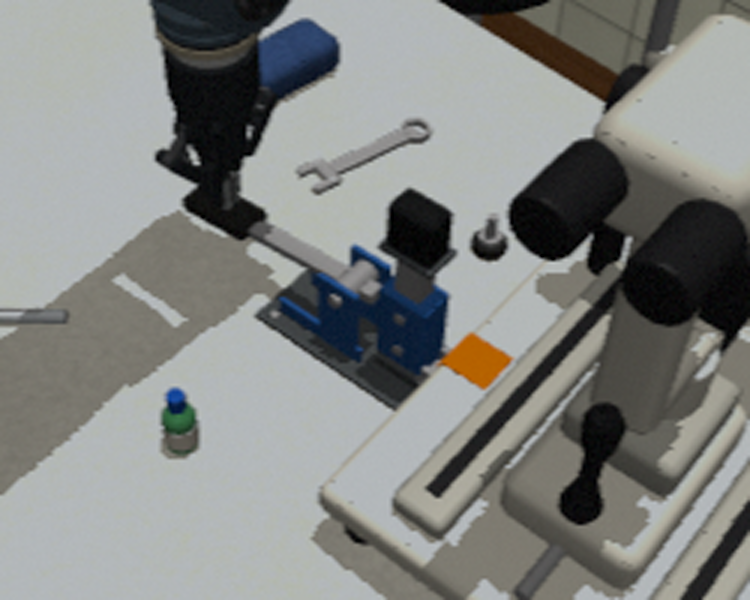

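The first stroke is done: the handle is down, the carriage is up and the plate hasn't shifted. On to the second stroke.

```bash
python3 - <<'E'
from h import *
for t in (.3,.15,0): manip.move_l(arc(t,.004 if t else .012),max_speed=.1)
print(manip.current_force())
stroke([0,.08,.16,.24,.32,.38,.42,.45],25)
print(manip.current_ee_pos(),arc(.45),manip.current_time())
im,hsv,W=cloud("side","s10"); zoom(im,"z10",100,300,130,380,3)
X,Y,Z=W[...,0],W[...,1],W[...,2]
om=(hsv[...,0]>5)&(hsv[...,0]<20)&(hsv[...,1]>170)&(X>.5)&(X<.7)&(abs(Y+.15)<.05)
report("mark",W,om); 
E
```

```text
[0.53063425 0.10426578 0.48947588]
0.0 [ 0.3 -2.6  1.4] 0.08 [-0.  -2.8  2.5] 0.16 [-0.1 -2.6  1.9] 0.24 [ 0.1 -2.1  4.2] 0.32 [ 0.3 -2.2  7.8] 0.38 [-0.4 -1.9  9.6] 0.42 [-0.3 -1.  10.4] 0.45 [-2.2 -2.2 11.4] 
[0.5708691  0.12039875 0.06746231] [np.float64(0.5703819746159606), np.float64(0.12028621116689184), np.float64(0.06647774495041829)] 23.375
mark 229 med [ 0.6033 -0.1511  0.0722] min [ 0.585 -0.17   0.07 ] max [ 0.622 -0.131  0.075]
```

View pics/z10.png

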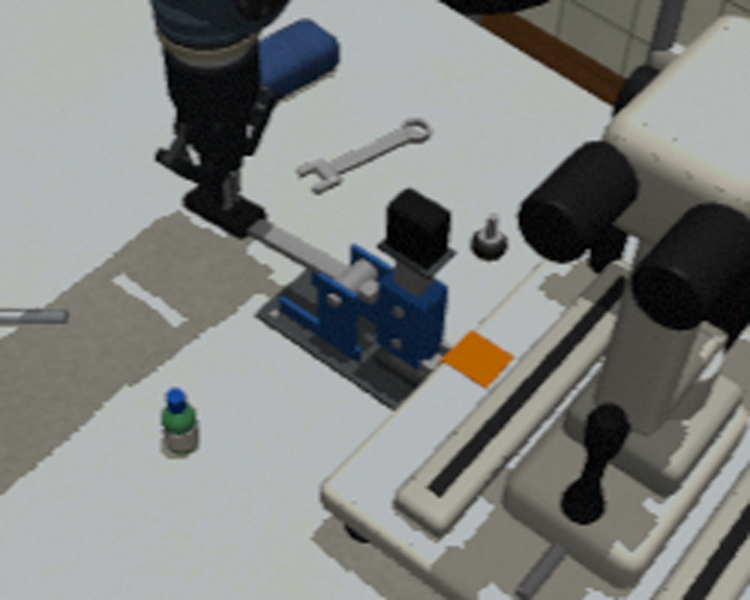

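The edge is raised only about 3–4 mm because the clutch picked up mid-stroke. A third full stroke should give about 8 mm.

```bash
python3 - <<'E'
from h import *
for t in (.3,.15,0): manip.move_l(arc(t,.004 if t else .015),max_speed=.06)
manip.dwell(.3); print(manip.current_force())
stroke([0,.08,.16,.24,.32,.38,.42,.45],30)
for dz in (-.001,-.002,-.003,-.004,-.005,-.006):
    manip.move_l(arc(.45,dz),max_speed=.02); f=manip.current_force(); print(dz,f.round(1),manip.current_ee_pos()[2].round(4))
    if f[2]>28: break
manip.dwell(.4)
print(manip.current_force(),manip.current_ee_pos(),manip.current_time())
im,hsv,W=cloud("side","s11"); zoom(im,"z11",100,300,130,380,3)
X,Y,Z=W[...,0],W[...,1],W[...,2]
om=(hsv[...,0]>5)&(hsv[...,0]<20)&(hsv[...,1]>170)&(X>.5)&(X<.7)&(abs(Y+.15)<.05)
report("mark",W,om)
m=(Z>.188)&(Z<.206)&(abs(X-JT[0])<.05)&(abs(Y-JT[1])<.05)
print("grip",m.sum(),cv2.minAreaRect(W[m][:,:2].astype(np.float32)),"want",JT)
E
```

```text
[0.14319035 0.58396273 0.25837173]
0.0 [-0.4 -3.1  1.2] 0.08 [ 0.6 -5.8  5.7] 0.16 [ 0.6 -6.3  7.7] 0.24 [ 0.8 -7.1  8. ] 0.32 [-0.8 -5.9  8.9] 0.38 [ 0.2 -5.3  9.7] 0.42 [-0.2 -4.5 10.9] 0.45 [-0.1 -3.9 10.6] 
-0.001 [-2.3 -4.2 16.6] 0.0667
-0.002 [-4.8 -4.8 22.8] 0.0662
-0.003 [-7.7 -6.  28.5] 0.0658
[-6.88733879 -6.07064945 28.0848995 ] [0.57135066 0.12021666 0.06575006] 29.2917
mark 232 med [ 0.6033 -0.1528  0.077 ] min [ 0.585 -0.172  0.074] max [ 0.621 -0.133  0.08 ]
grip 222 ((0.5943145751953125, -0.08755815029144287), (0.028503702953457832, 0.042984168976545334), 5.198398113250732) want [ 0.59570569 -0.08786022]
```

View pics/z11.png

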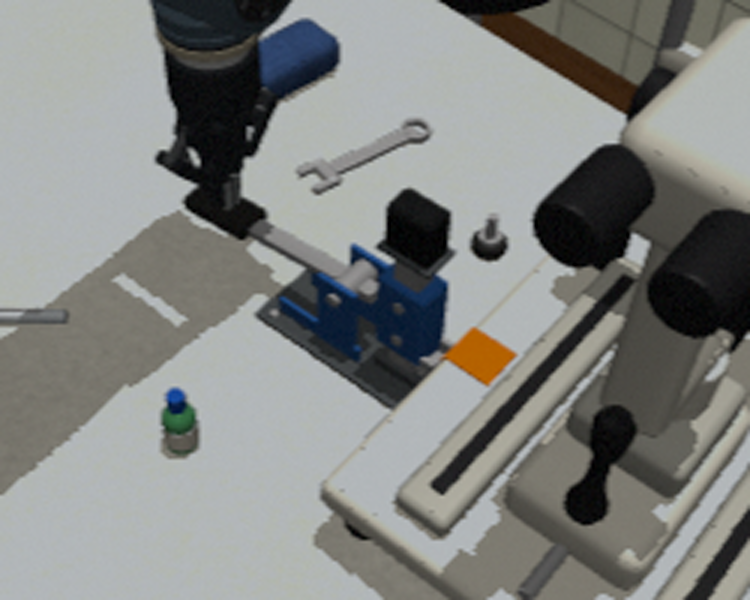

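The handle is on its stop: force climbs steeply with no further travel. The mark has risen from 69 to 77 mm and the jack hasn't moved, so I'm handing it in.

```bash
python3 - <<'E'
from bench import manip
manip.dwell(.3); print(manip.current_force().round(1),manip.current_time())
manip.sign_off(); print(manip.current_force().round(1),manip.current_time())
E
```

```text
[-6.8 -6.6 28. ] 29.6417
the job is handed in; nothing more can be done
the job is handed in; nothing more can be done
```

I carried the jack by its grip, set it square under the marked edge and pumped three strokes. I handed the job in at about 30 s, with the handle held down on its stop at about 28 N.

**Last checks:**
- **Lift:** the orange mark rose about 8 mm, from 69 to 77 mm in the depth image. I couldn't see the lift pad itself, so its rise is inferred from the mark.
- **Placement:** the jack's grip was about 1.5 mm from its target position and about 2° off square.
- **Bystanders:** those visible in the last picture looked undisturbed, and the hand was well clear of the lamp. The penlight was only partly in view at the end.

**Disagreements:**
- After release, the network's position for the palm pad was about 45 mm off where the jack's geometry puts it. I used the geometry, and the pad was where it predicted.
- The network also reported `lift_mark` on the lamp's body, so I located the mark from the orange patch and the outline of the base instead.

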